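# Clamp the steel bar down in its fixture

### The job

Two alike lever clamps stand open on the bench. One has a bar, a short length of rusty square steel tube, lying in its socket: swing that clamp's lever all the way down over the bar until it lies flat, without shifting the bar, and let go. Leave the empty clamp's lever standing open.

Things in the scene. Friction and masses are not known exactly. Their poses are not given: they have to be found in the camera images.
- clamp_loaded: lever clamp holding the bar, bolted down. Foot plate 145x80x12 mm (x -50..95 mm); socket walls 45 mm apart, 30 mm high, along its y; cheeks to 82 mm high at the hinge. Origin on the bench under the socket's middle; x points to the hinge, roughly away from the robot (within 20 degrees), z up. Hinge axis parallel to y through x = +50, z = 70 mm. Same make as the other
- lever_loaded (a joint): angle of the loaded clamp's lever, rad: 0 = shut, level over the bar toward the clamp's -x (end stop); grows as it is raised, pi/2 = upright, stop at 1.7. Starts open at 1.1 to 1.6. Stiff hinge (0.22 Nm, about 2 N at the grip): the lever stays where it is left
- lever_loaded_grip (a point): middle of the black cross grip at the end of that lever: cylinder 26 mm in diameter, 36 mm long between flat ends, along the clamp's y, 125 mm from the hinge axis. The lever below it is a steel bar 12 mm wide, 14 thick. Shut, the grip's middle is 70 mm above bare bench, at x = -75 mm of the clamp
- bar: the bar: rusty brown square steel tube, 40 x 150 x 40 mm, 0.35 to 0.7 kg, lying loose in the loaded clamp's socket, its length along the clamp's y; origin in the middle of its underside. Its top is 52 mm above the bench; the shut lever's rubber foot ends about 1.5 mm above it.
- clamp_empty: the other lever clamp, of the same make and size with the same axes, its socket empty; 0.2 m or more to one side of the loaded one.
- lever_empty (a joint): angle of the empty clamp's lever, same meaning as the other; starts open at 1.1 to 1.6

How it is judged (in metres and radians):
At the end, for the whole second after the job is handed in: the loaded clamp's lever is shut to within 0.17 rad (10 degrees) of level, the bar is within 20 mm of where it lay at the start, and the empty clamp's lever still stands open (above 0.9 rad) (value of joint lever_loaded below 0.17 rad and distance of bar from where it was at the start of the episode below 0.02 m and value of joint lever_empty above 0.9 rad); the robot touches nothing.
It fails at once if the empty clamp's lever is swung down below 0.9 rad (value of joint lever_empty below 0.9 rad).
It also fails if it takes over 32 s, if anything falls off the work surface, if the arm or the gripper's body presses on something with over 40 N, if the wrist force passes 120 N, or if a joint passes its speed limit or range.

### The arm

A 6-joint arm with a two-finger parallel gripper is mounted at the origin on a cart in front of the work surface, level with it; the furniture and walls round the work are solid. World frame = base frame: x ahead of the robot, y to its left, z up, the work surface at z = 0. Lengths are in mm, angles in rad, forces in N, time in s.
With the tool pointing down it reaches from about 300 to 775 mm from the base axis. Payload 14.6 kg.
Tool frame: the origin (TCP) lies at the very end of the fingers, on their centre line; the grasp point (between the pads) lies 19 mm behind it; z points along the fingers, y is the line along which they close (so a half turn about z gives the same grasp; the last joint's range is limited). The gripper opens to 94 mm and grips with 3 to 60 N. Pads are 16 mm wide; open, the fingers measure 119 mm over their backs; the gripper's body (75 mm by 177 mm) begins 78 mm behind the grasp point.
Start: joints at [-0.067, 0.3, 1.521, -0, 1.321, -0.067], TCP at [549.99, -0.002, 205.446] pointing down, gripper open.
Joint ranges: [-3.03, 3.03], [-0.79, 2.21], [0.23, 2.52], [-1.04, 4.18], [0, 3.07], [-2.55, 2.55]. Speed limits (rad/s): [2.22, 2.22, 2.57, 3.14, 3.14, 3.14].

### API

Orientations are given as [roll, pitch, yaw] about the fixed x, y, z axes, in that order (R = Rz(yaw) Ry(pitch) Rx(roll)).
In Python, from cell import manip gives the robot as it stands. The module is installed in compiled form; this text tells all that it offers.
- The arm moves only by the shell command python3 -m inch 'ROWS' [FORCE]. ROWS is JSON, a list of rows, each an object of numbers: "gripper": the opening, from 0 (shut) to 1 (fully open); "dx", "dy", "dz": the shift along the world's x, y, z in m; "wx", "wy", "wz": the turn, a rotation vector about the world's x, y, z in degrees. A call has exactly 5 rows; each row is the pose to reach, as a shift and turn from the pose commanded when the call began; what a row does not reach only later rows make up. A row lasts 1/12 s, in which the tool goes at most 41.7 mm and 7.16 degrees, less where a joint would pass 70% of its speed; a pose out of reach is approached as far as the arm can. A call with a gripper value outside its range is refused whole. The fingers move at their own pace and stop on an object; FORCE is the grip in N (left out, the last holds). Time passes only in rows, so rows that repeat a pose let the fingers close, or fill a call up. It gives the time, the measured TCP pose, the force, the opening and the grip force at its end, in the units of the state.
- manip.read_state(): the state, without advancing time (a new reading comes with each control period).
- manip.camera(name): name is "scene" or "side" or "wrist"; returns the picture (400x640x3 uint8, blue, green, red); there is no depth.
- manip.camera_info(name): a dict with "camera_matrix" (3x3 intrinsics, pixels), "R" (3x3) and "t" (3): a world point X has camera coordinates R X + t; the wrist camera has in their place "tool_from_camera" (4x4, takes a point from camera to tool coordinates, whose origin is the TCP and whose axes are the flange's). Camera axes: x right, y down, z forward; pixel columns grow to the right and rows downward; lengths in mm; the calibration is good to about 2 mm. The wrist camera is an equidistant fisheye: a pixel r from the principal point sees the ray r / f radians off the axis. A picture is of the moment at which its call begins: read the wrist's pose just before it. camera_info takes no time and is no camera call.
- manip.sign_off(): hands the job in; it is judged then, once.
The state is a dict: "clock": time; "joints": joint angles; "qd": joint speeds; "effort": joint torques, N m; "eef_pos": TCP position; "eef_rot": TCP orientation; "wrist_force": force on the tool from outside, world axes, zero at the start; "moment": the same for the moment, N m; "finger_gap": finger opening in mm; "finger_force": force on a finger pad.
Only numpy, scipy, OpenCV 4.12 (cv2) and the standard library are available. Lean on these libraries where they do the work, as an engineer would, in place of code of your own. Each camera call takes 0.05 s, during which the arm holds its last target. There are 200 camera calls.

## Working session

There is one attempt and no reset: what is moved stays moved. The work goes in short steps, Python scripts to look and compute and a shell command to move; the robot and the scene stay as the last step left them, time stands still between calls to the robot, and variables do not carry over. Pictures are saved under pics/ and viewed, at most 10 in all, crops included, and the job is handed in when it is done.

```bash
mkdir -p pics
python3 - <<'E'
from cell import manip
import cv2,numpy as np
for n in("scene","side"):
    cv2.imwrite(f"pics/{n}0.png",manip.camera(n)); i=manip.camera_info(n)
    R=np.array(i["R"]);print(n,np.array(i["camera_matrix"]).tolist(),(-R.T@np.array(i["t"])).round(),R.round(2).tolist())
E
```

```text
scene [[406.88567445482045, 0.0, 316.29045223818235], [0.0, 406.88567445482045, 188.79758080407376], [0.0, 0.0, 1.0]] [ 125. -411.  688.] [[0.64, -0.77, -0.0], [-0.56, -0.46, -0.69], [0.53, 0.44, -0.72]]
side [[461.63045250156705, 0.0, 323.9306400148947], [0.0, 461.63045250156705, 194.50187667825517], [0.0, 0.0, 1.0]] [ 409. -749.  491.] [[0.98, -0.2, -0.01], [-0.11, -0.5, -0.86], [0.17, 0.84, -0.51]]
```

View pics/scene0.png

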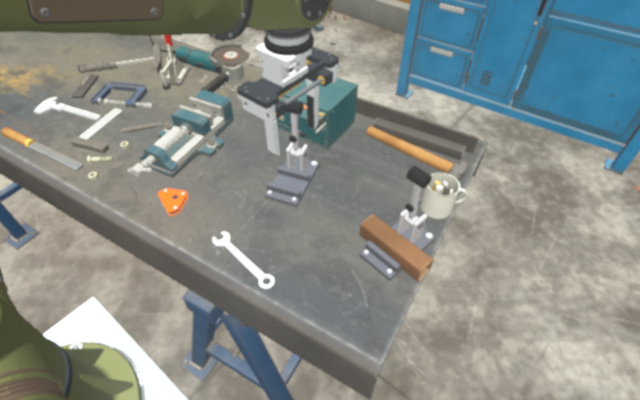

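View pics/side0.png

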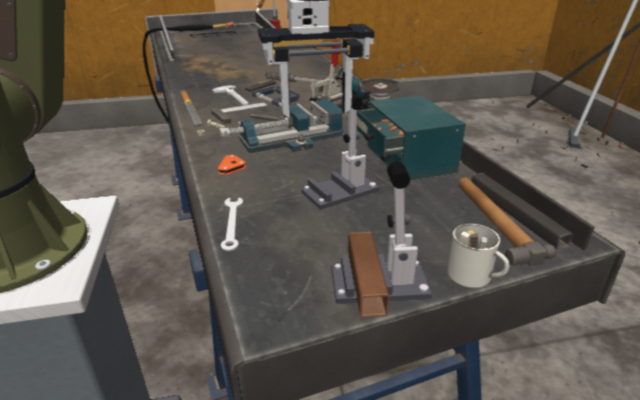

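The scene view shows the loaded clamp at right: bar about (397,245), grip (418,175). In the side view the bar is at (367,272) and the grip at (398,175). The empty clamp is to the left, under the gripper.

Run:
```python
import cv2,numpy as np
a=cv2.imread("pics/scene0.png")[155:290,350:470];b=cv2.imread("pics/side0.png")[150:320,320:440]
s=lambda m:cv2.resize(m,None,fx=3.3,fy=3.3,interpolation=cv2.INTER_CUBIC)
a,b=s(a),s(b);h=max(a.shape[0],b.shape[0]);p=lambda m:cv2.copyMakeBorder(m,0,h-m.shape[0],0,0,0)
cv2.imwrite("pics/crop.png",np.hstack([p(a),p(b)]))
```

```text
(no output)
```

View pics/crop.png

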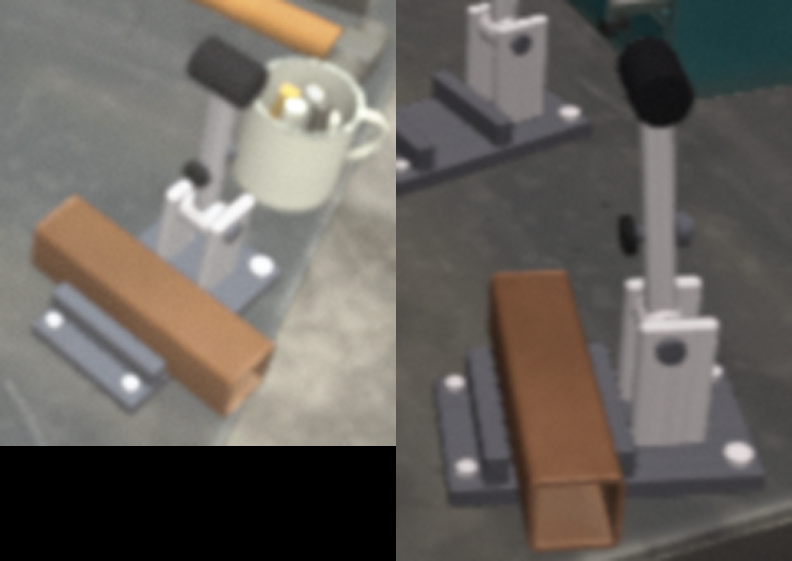

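Crop: bar top corners, grip ends and foot bolts are clear in both views; the lever leans away from the bar slightly. The mug stands behind the hinge.

```bash
cat > h.py <<'E'
from cell import manip
import numpy as np
def ray(n,p):
    i=manip.camera_info(n);R=np.array(i["R"]);K=np.array(i["camera_matrix"])
    d=R.T@np.linalg.solve(K,[p[0],p[1],1.]);return -R.T@np.array(i["t"]),d/np.linalg.norm(d)
def plane(n,p,z):
    c,d=ray(n,p);return c+d*(z-c[2])/d[2]
def tri(p,q):
    a,d=ray("scene",p);b,e=ray("side",q)
    s=np.linalg.lstsq(np.c_[d,-e],b-a,rcond=None)[0];P,Q=a+d*s[0],b+e*s[1]
    return (P+Q)/2,np.linalg.norm(P-Q)
E
python3 - <<'E'
from h import *
S=lambda u,v:(350+u/3.3,155+v/3.3)
D=lambda u,v:(320+(u-396)/3.3,150+v/3.3)
for n,P,f in(("side",[(493,274),(567,271),(622,478),(527,480)],D),("scene",[(35,232),(75,197),(272,345),(222,388)],S)):
    W=np.array([plane(n,f(*p),52) for p in P]);print(n,W.round().tolist(),W.mean(0).round(1))
    u=W[0]+W[1]-W[2]-W[3];print("clamp yaw",np.degrees(np.arctan2(-u[0],u[1])),np.linalg.norm(u)/2)
g,e=tri(S(228,72),D(655,82));print("grip",g.round(1),e)
# bolts on foot (z~14): scene and side
print([plane("scene",S(*p),14).round().tolist() for p in[(54,320),(131,383),(262,266)]])
print([plane("side",D(*p),14).round().tolist() for p in[(455,383),(466,467),(739,453)]])
# empty clamp grip side/scene approx, hinge
print("empty",tri((294,107),(350,85)) )
s=manip.read_state();print(s["clock"],s["eef_pos"],s["eef_rot"])
E
```

```text
side [[573.0, -152.0, 52.0], [610.0, -157.0, 52.0], [589.0, -304.0, 52.0], [550.0, -297.0, 52.0]] [ 580.6 -227.4   52. ]
clamp yaw -8.518659966648727 147.41036502627458
scene [[568.0, -154.0, 52.0], [606.0, -157.0, 52.0], [587.0, -303.0, 52.0], [545.0, -296.0, 52.0]] [ 576.5 -227.6   52. ]
clamp yaw -8.502339296539592 145.50713822133343
grip [ 619.3 -227.7  194.4] 0.4280788581406398
[[547.0, -187.0, 14.0], [539.0, -247.0, 14.0], [663.0, -264.0, 14.0]]
[[547.0, -185.0, 14.0], [538.0, -244.0, 14.0], [662.0, -261.0, 14.0]]
empty (array([616.70918527,  52.28662727, 226.1335777 ]), np.float64(19.147309218848388))
0.1 [5.49772604e+02 2.75526141e-02 2.04952988e+02] [-3.14056326e+00 -8.71614803e-05  1.57082051e+00]
```

Clamp yaw is about -8.5°, with its origin near (579,-222). The grip is at (619,-228,194), 124.7 mm from the hinge (125 given), so the lever stands at about 1.49 rad. I'll grip the cross grip by its flat ends, tool pointing down, and carry it along the arc. First I move up, away from the empty lever, and turn by +81.5°.

```bash
python3 -m inch '[{"gripper":1,"dz":0.04},{"gripper":1,"dz":0.06,"dy":-0.035},{"gripper":1,"dz":0.06,"dy":-0.075},{"gripper":1,"dz":0.06,"dy":-0.115},{"gripper":1,"dz":0.06,"dy":-0.155,"wz":5}]' 30
python3 -m inch '[{"gripper":1,"dx":0.015,"dy":-0.03,"wz":7},{"gripper":1,"dx":0.03,"dy":-0.05,"wz":14},{"gripper":1,"dx":0.045,"dy":-0.07,"wz":21},{"gripper":1,"dx":0.06,"dy":-0.073,"wz":28},{"gripper":1,"dx":0.069,"dy":-0.073,"wz":35}]'
python3 -m inch '[{"gripper":1,"wz":7},{"gripper":1,"wz":14},{"gripper":1,"wz":21},{"gripper":1,"wz":28},{"gripper":1,"wz":35}]'
python3 -m inch '[{"gripper":1,"wz":6.5},{"gripper":1,"wz":6.5},{"gripper":1,"wz":6.5},{"gripper":1,"wz":6.5},{"gripper":1,"wz":6.5}]'
python3 - <<'E'
from h import *
import cv2
s=manip.read_state();print(s["clock"],s["eef_pos"],s["eef_rot"])
cv2.imwrite("pics/w1.png",manip.camera("wrist"))
i=manip.camera_info("wrist");print(i)
E
```

```text
0.1 [5.49772604e+02 2.75526141e-02 2.04952988e+02] [-3.14056326e+00 -8.71614803e-05  1.57082051e+00]
{'camera_matrix': array([[309.70691629,   0.        , 319.08112722],
       [  0.        , 309.70691629, 201.16557825],
       [  0.        ,   0.        ,   1.        ]]), 'tool_from_camera': array([[-8.38863588e-04, -9.73204106e-01, -2.29941438e-01,
         6.68112807e+01],
       [ 9.99999643e-01, -8.40589226e-04, -9.04508658e-05,
         4.71818563e-02],
       [-1.05259142e-04, -2.29941432e-01,  9.73204463e-01,
        -1.79806774e+02],
       [ 0.00000000e+00,  0.00000000e+00,  0.00000000e+00,
         1.00000000e+00]])}validation failed for argument at $[0]...
validation failed for argument at $[0]...
validation failed for argument at $[0]...
validation failed for argument at $[0]...
```

View pics/w1.png

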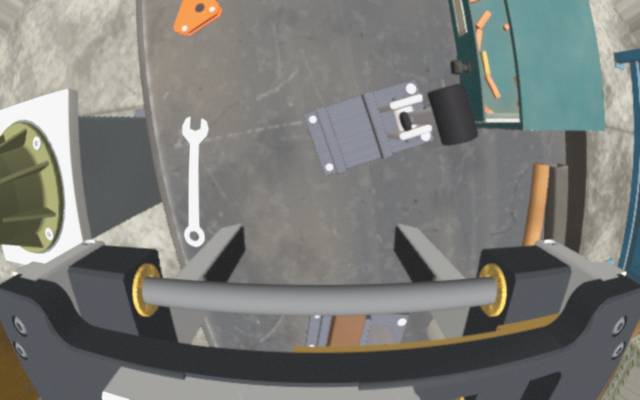

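No call moved the arm: every call was refused at its first row, probably because a row must carry all the keys. The wrist view from the start pose shows the empty clamp's grip at (453,114), clear of the fingers. I'll try full rows.

```bash
python3 -m inch '[{"gripper":1,"dx":0,"dy":0,"dz":0.04,"wx":0,"wy":0,"wz":0},{"gripper":1,"dx":0,"dy":-0.035,"dz":0.06,"wx":0,"wy":0,"wz":0},{"gripper":1,"dx":0,"dy":-0.075,"dz":0.06,"wx":0,"wy":0,"wz":0},{"gripper":1,"dx":0,"dy":-0.115,"dz":0.06,"wx":0,"wy":0,"wz":0},{"gripper":1,"dx":0,"dy":-0.155,"dz":0.06,"wx":0,"wy":0,"wz":5}]' 30
```

```text
clock: 0.57
eef_pos: [549.7, -156.6, 265.7]
eef_rot: [3.141, 0.0, 1.657]
wrist_force: [0.5, 0.7, -0.8]
finger_gap: 94.0
finger_force: 0.0
```

```bash
python3 -m inch '[{"gripper":1,"dx":0.015,"dy":-0.03,"dz":0,"wx":0,"wy":0,"wz":7},{"gripper":1,"dx":0.03,"dy":-0.05,"dz":0,"wx":0,"wy":0,"wz":14},{"gripper":1,"dx":0.045,"dy":-0.07,"dz":0,"wx":0,"wy":0,"wz":21},{"gripper":1,"dx":0.06,"dy":-0.073,"dz":0,"wx":0,"wy":0,"wz":28},{"gripper":1,"dx":0.069,"dy":-0.073,"dz":0,"wx":0,"wy":0,"wz":35}]'
python3 -m inch '[{"gripper":1,"dx":0,"dy":0,"dz":0,"wx":0,"wy":0,"wz":7},{"gripper":1,"dx":0,"dy":0,"dz":0,"wx":0,"wy":0,"wz":14},{"gripper":1,"dx":0,"dy":0,"dz":0,"wx":0,"wy":0,"wz":21},{"gripper":1,"dx":0,"dy":0,"dz":0,"wx":0,"wy":0,"wz":28},{"gripper":1,"dx":0,"dy":0,"dz":0,"wx":0,"wy":0,"wz":35}]'
python3 -m inch '[{"gripper":1,"dx":0,"dy":0,"dz":0,"wx":0,"wy":0,"wz":6.5},{"gripper":1,"dx":0,"dy":0,"dz":0,"wx":0,"wy":0,"wz":6.5},{"gripper":1,"dx":0,"dy":0,"dz":0,"wx":0,"wy":0,"wz":6.5},{"gripper":1,"dx":0,"dy":0,"dz":0,"wx":0,"wy":0,"wz":6.5},{"gripper":1,"dx":0,"dy":0,"dz":0,"wx":0,"wy":0,"wz":6.5}]'
python3 - <<'E'
from h import *
import cv2
cv2.imwrite("pics/w2.png",manip.camera("wrist"))
E
```

```text
clock: 0.98
eef_pos: [619.6, -229.5, 264.3]
eef_rot: [-3.141, -0.001, 2.273]
wrist_force: [0.8, 0.7, -0.2]
finger_gap: 93.9
finger_force: 0.0
clock: 1.4
eef_pos: [618.9, -228.0, 265.0]
eef_rot: [3.142, -0.001, 2.886]
wrist_force: [-0.3, -0.8, -0.9]
finger_gap: 94.0
finger_force: 0.0
clock: 1.82
eef_pos: [619.0, -228.0, 265.4]
eef_rot: [3.142, -0.0, 2.99]
wrist_force: [-0.1, 0.7, -0.7]
finger_gap: 94.0
finger_force: 0.0
```

View pics/w2.png

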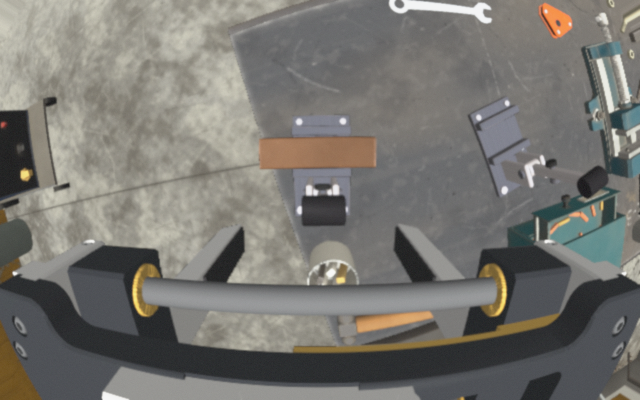

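The wrist view shows the loaded grip at (323,210), upright and centred between the fingers within about 3 mm. A ray at z=194 puts it under the TCP. I'll descend 88 mm and close gently.

```bash
python3 -m inch '[{"gripper":1,"dx":0,"dy":0.003,"dz":-0.025,"wx":0,"wy":0,"wz":0},{"gripper":1,"dx":0,"dy":0.003,"dz":-0.05,"wx":0,"wy":0,"wz":0},{"gripper":1,"dx":0,"dy":0.003,"dz":-0.075,"wx":0,"wy":0,"wz":0},{"gripper":1,"dx":0,"dy":0.003,"dz":-0.088,"wx":0,"wy":0,"wz":0},{"gripper":0.6,"dx":0,"dy":0.003,"dz":-0.088,"wx":0,"wy":0,"wz":0}]' 20
python3 -m inch '[{"gripper":0.2,"dx":0,"dy":0,"dz":0,"wx":0,"wy":0,"wz":0},{"gripper":0.2,"dx":0,"dy":0,"dz":0,"wx":0,"wy":0,"wz":0},{"gripper":0.2,"dx":0,"dy":0,"dz":0,"wx":0,"wy":0,"wz":0},{"gripper":0.2,"dx":0,"dy":0,"dz":0,"wx":0,"wy":0,"wz":0},{"gripper":0.2,"dx":0,"dy":0,"dz":0,"wx":0,"wy":0,"wz":0}]' 20
```

```text
clock: 2.28
eef_pos: [617.9, -224.5, 174.0]
eef_rot: [3.14, -0.005, 2.992]
wrist_force: [0.4, 0.2, 0.2]
finger_gap: 90.2
finger_force: 0.0
clock: 2.7
eef_pos: [619.2, -225.1, 178.2]
eef_rot: [-3.141, 0.001, 2.993]
wrist_force: [0.2, -0.8, -0.5]
finger_gap: 57.1
finger_force: 0.0
```

```bash
python3 -m inch '[{"gripper":0.2,"dx":0,"dy":0,"dz":0,"wx":0,"wy":0,"wz":0},{"gripper":0.2,"dx":0,"dy":0,"dz":0,"wx":0,"wy":0,"wz":0},{"gripper":0.2,"dx":0,"dy":0,"dz":0,"wx":0,"wy":0,"wz":0},{"gripper":0.2,"dx":0,"dy":0,"dz":0,"wx":0,"wy":0,"wz":0},{"gripper":0.2,"dx":0,"dy":0,"dz":0,"wx":0,"wy":0,"wz":0}]' 20
python3 - <<'E'
import numpy as np
t0=1.494;g=lambda t:np.array([50-125*np.cos(t),70+125*np.sin(t)])
for t in np.linspace(t0,-0.03,16)[1:]:
    d=(g(t)-g(t0)); print(round(t,2),(np.r_[d[0]*.989,-d[0]*.148,d[1]]/1000).round(4))
E
```

```text
clock: 3.12
eef_pos: [619.0, -224.6, 177.5]
eef_rot: [3.141, -0.0, 2.994]
wrist_force: [0.1, 3.0, 1.0]
finger_gap: 36.0
finger_force: 20.0
1.39 [-0.0125  0.0019 -0.0016]
1.29 [-0.0247  0.0037 -0.0045]
1.19 [-0.0366  0.0055 -0.0086]
1.09 [-0.048   0.0072 -0.0139]
0.99 [-0.0588  0.0088 -0.0204]
0.88 [-0.0689  0.0103 -0.0279]
0.78 [-0.0782  0.0117 -0.0365]
0.68 [-0.0865  0.013  -0.0459]
0.58 [-0.094   0.0141 -0.0562]
0.48 [-0.1003  0.015  -0.0671]
0.38 [-0.1055  0.0158 -0.0787]
0.27 [-0.1095  0.0164 -0.0907]
0.17 [-0.1123  0.0168 -0.1031]
0.07 [-0.1138  0.017  -0.1157]
-0.03 [-0.1141  0.0171 -0.1284]
```

Gripped: the gap is 36.0 mm, which matches the grip's length. Now the arc, in rows of about 0.1 rad.

```bash
python3 -m inch '[{"gripper":0.2,"dx":-0.0125,"dy":0.002,"dz":-0.0015,"wx":0,"wy":0,"wz":0},{"gripper":0.2,"dx":-0.0245,"dy":0.0035,"dz":-0.0045,"wx":0,"wy":0,"wz":0},{"gripper":0.2,"dx":-0.0365,"dy":0.0055,"dz":-0.0085,"wx":0,"wy":0,"wz":0},{"gripper":0.2,"dx":-0.048,"dy":0.007,"dz":-0.014,"wx":0,"wy":0,"wz":0},{"gripper":0.2,"dx":-0.059,"dy":0.009,"dz":-0.0205,"wx":0,"wy":0,"wz":0}]'
```

```text
clock: 3.53
eef_pos: [560.0, -216.4, 157.6]
eef_rot: [-3.14, 0.002, 2.993]
wrist_force: [3.2, -5.7, 1.6]
finger_gap: 35.7
finger_force: 20.0
```

Forces are small. Next five rows: shifts measured from the 0.99 rad pose.

```bash
python3 -m inch '[{"gripper":0.2,"dx":-0.010,"dy":0.0015,"dz":-0.0075,"wx":0,"wy":0,"wz":0},{"gripper":0.2,"dx":-0.019,"dy":0.003,"dz":-0.016,"wx":0,"wy":0,"wz":0},{"gripper":0.2,"dx":-0.0275,"dy":0.004,"dz":-0.0255,"wx":0,"wy":0,"wz":0},{"gripper":0.2,"dx":-0.035,"dy":0.005,"dz":-0.0355,"wx":0,"wy":0,"wz":0},{"gripper":0.2,"dx":-0.0415,"dy":0.006,"dz":-0.0465,"wx":0,"wy":0,"wz":0}]'
```

```text
clock: 3.95
eef_pos: [518.2, -210.7, 111.0]
eef_rot: [-3.14, 0.001, 2.993]
wrist_force: [-1.7, -4.1, 3.8]
finger_gap: 35.5
finger_force: 20.0
```

```bash
python3 -m inch '[{"gripper":0.2,"dx":-0.005,"dy":0.001,"dz":-0.0115,"wx":0,"wy":0,"wz":0},{"gripper":0.2,"dx":-0.009,"dy":0.0015,"dz":-0.0235,"wx":0,"wy":0,"wz":0},{"gripper":0.2,"dx":-0.012,"dy":0.002,"dz":-0.036,"wx":0,"wy":0,"wz":0},{"gripper":0.2,"dx":-0.0135,"dy":0.002,"dz":-0.0485,"wx":0,"wy":0,"wz":0},{"gripper":0.2,"dx":-0.0138,"dy":0.002,"dz":-0.056,"wx":0,"wy":0,"wz":0}]'
```

```text
clock: 4.37
eef_pos: [503.7, -208.7, 53.5]
eef_rot: [-3.14, -0.001, 2.993]
wrist_force: [-6.0, -3.1, 4.4]
finger_gap: 36.0
finger_force: 20.0
```

```bash
python3 -m inch '[{"gripper":0.2,"dx":0,"dy":0,"dz":-0.001,"wx":0,"wy":0,"wz":0},{"gripper":0.2,"dx":0,"dy":0,"dz":-0.002,"wx":0,"wy":0,"wz":0},{"gripper":0.2,"dx":0,"dy":0,"dz":-0.003,"wx":0,"wy":0,"wz":0},{"gripper":0.2,"dx":0,"dy":0,"dz":-0.003,"wx":0,"wy":0,"wz":0},{"gripper":0.2,"dx":0,"dy":0,"dz":-0.003,"wx":0,"wy":0,"wz":0}]'
```

```text
clock: 4.78
eef_pos: [503.6, -208.7, 51.1]
eef_rot: [-3.141, -0.002, 2.993]
wrist_force: [-7.4, -4.7, -0.5]
finger_gap: 36.1
finger_force: 20.0
```

Level within a few hundredths of a rad. Releasing and rising straight up.

```bash
python3 -m inch '[{"gripper":0.8,"dx":0,"dy":0,"dz":0,"wx":0,"wy":0,"wz":0},{"gripper":0.8,"dx":0,"dy":0,"dz":0,"wx":0,"wy":0,"wz":0},{"gripper":0.8,"dx":0,"dy":0,"dz":0,"wx":0,"wy":0,"wz":0},{"gripper":0.8,"dx":0,"dy":0,"dz":0,"wx":0,"wy":0,"wz":0},{"gripper":0.8,"dx":0,"dy":0,"dz":0,"wx":0,"wy":0,"wz":0}]'
python3 -m inch '[{"gripper":0.8,"dx":0,"dy":0,"dz":0,"wx":0,"wy":0,"wz":0},{"gripper":0.8,"dx":0,"dy":0,"dz":0.03,"wx":0,"wy":0,"wz":0},{"gripper":0.8,"dx":0,"dy":0,"dz":0.06,"wx":0,"wy":0,"wz":0},{"gripper":0.8,"dx":0,"dy":0,"dz":0.1,"wx":0,"wy":0,"wz":0},{"gripper":0.8,"dx":0,"dy":0,"dz":0.13,"wx":0,"wy":0,"wz":0}]'
python3 -m inch '[{"gripper":0.8,"dx":0,"dy":0,"dz":0.03,"wx":0,"wy":0,"wz":0},{"gripper":0.8,"dx":0,"dy":0,"dz":0.05,"wx":0,"wy":0,"wz":0},{"gripper":0.8,"dx":0,"dy":0,"dz":0.05,"wx":0,"wy":0,"wz":0},{"gripper":0.8,"dx":0,"dy":0,"dz":0.05,"wx":0,"wy":0,"wz":0},{"gripper":0.8,"dx":0,"dy":0,"dz":0.05,"wx":0,"wy":0,"wz":0}]'
python3 - <<'E'
from h import *
import cv2
cv2.imwrite("pics/s2.png",manip.camera("side"))
E
```

```text
clock: 5.2
eef_pos: [504.8, -208.0, 51.5]
eef_rot: [-3.142, 0.0, 2.993]
wrist_force: [-0.5, 0.4, 0.3]
finger_gap: 65.7
finger_force: 0.0
clock: 5.62
eef_pos: [504.8, -208.0, 184.3]
eef_rot: [-3.141, 0.001, 2.993]
wrist_force: [0.4, 0.1, 0.2]
finger_gap: 75.3
finger_force: 0.0
clock: 6.03
eef_pos: [504.3, -207.8, 230.2]
eef_rot: [3.141, -0.002, 2.993]
wrist_force: [-0.1, 0.6, 0.1]
finger_gap: 75.3
finger_force: 0.0
```

View pics/s2.png

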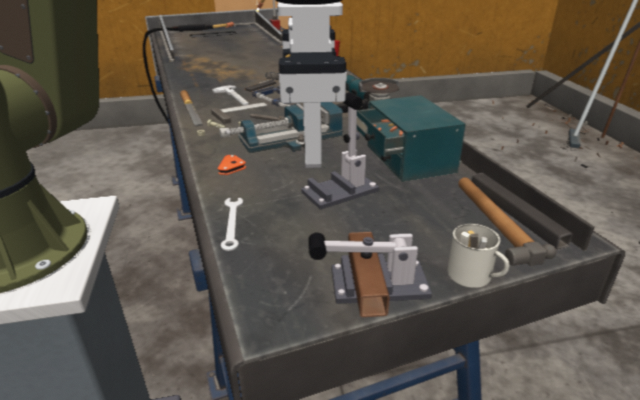

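The side view shows the loaded lever level over the bar, with its grip at (317,245). The bar is unmoved at (367,272), the empty lever still stands upright at (352,130), and the gripper is clear.

```bash
python3 -c "
from cell import manip
print(manip.sign_off())"
```

```text
the job is handed in; nothing more can be done
None
```

I swung the loaded clamp's lever down flat over the bar and let go. The bar looks unmoved in the side camera, the empty lever still stands open, and I handed the job in at about 6 s on the robot's clock; the hand-in gave no verdict.

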